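Seat the big jar's lid in the lid press

TASK

Two sprung lid presses, a big one and a small one, stand on the packing bench, each with a jar under its raised hinged plate. Seat the lid of the big jar: push the big press's plate down until it lies level, then let it spring back up. Leave the small press alone.

Things in the scene. Friction and masses are not known exactly. Their poses are not given: they have to be found in the camera images.
- big_plate (a joint): Tilt of the big press's plate above level, rad: 0.45 raised (start, upper stop), 0 level (firm lower stop). It springs up when let go. Pushed 180 mm from the hinge it resists with about 3 N at first and 9 N near level, the lid included. Perforated metal, 130 mm wide along the hinge, 220 mm from hinge to free edge, 6 mm thick, flat on top. Stand fixed, on a plinth up to 50 mm high.
- big_edge (a point): Middle of the big plate's free edge, on its top face; moves with the plate. The raised free edge faces the robot, 245 to 295 mm above the bench at the start as its plinth is low or high; level, it is 95 mm lower than at the start. x runs along the plate from free edge to hinge, y along the hinge, z out of the top face. Hinge axis: 220 mm along +x and 3 mm along -z from here.
- big_lid (a joint): How far the big jar's lid has been pushed down, m: 0 to 0.003 at the start (standing proud), 0.016 home, as when the plate lies level; it stays where it was pushed. The lid is a 95 mm steel disc with an orange seal on a jar 100 mm across, fixed under the plate, 100 mm from the hinge; a pad under the plate presses it over the last 0.16 rad.
- small_plate (a joint): Tilt of the small press's plate, same kind and sense: 0.45 raised, 0 level. This plate is 100 mm wide, 160 mm long, 105 to 155 mm above the bench when level. Its stand is fixed on the other side of the robot's forward line, at least 20 mm clear of the big one. A full and an empty clip-top jar, 150 mm tall, stand farther out on either side.

How it is judged (in metres and radians):
On the way:
1. the big press's plate is pushed down level (within 0.12 rad) (value of joint big_plate below 0.12 rad), for 0.1 s.
At the end, for the whole second after the job is handed in: The big jar's lid is down (at least 10 of its 16 mm), the big press's plate has sprung back up (above 0.35 rad), and the small press's plate is still up (above 0.35 rad) (value of joint big_lid above 0.01 m and value of joint each of big_plate, small_plate above 0.35 rad); the robot touches nothing.
It fails at once if the small press's plate is pushed down (below 0.3 rad) (value of joint small_plate below 0.3 rad).
It also fails if it takes over 29 s, if anything falls off the work surface, if the arm or the gripper's body presses on something with over 40 N, if the wrist force passes 120 N, or if a joint passes its speed limit or range.

ROBOT

A 6-joint arm with a two-finger parallel gripper is mounted at the origin on the work surface. World frame = base frame: x ahead of the robot, y to its left, z up, the work surface at z = 0. Lengths are in m, angles in degrees, forces in N, time in s.
With the tool pointing down it reaches from about 0.4 to 0.825 m from the base axis. Payload 7 kg.
Tool frame: the origin (TCP) lies at the centre of the arm's flange, where the gripper is bolted on; the fingertips stand 178 mm ahead of it and the grasp point (between the pads) lies 159 mm ahead of it (r.tips_ahead is the z of the fingertips in the tool frame, in m); z points along the fingers, y is the line along which they close (so a half turn about z gives the same grasp; the last joint's range is limited). The gripper opens to 88 mm and grips with 3 to 60 N. Pads are 19 mm wide; open, the fingers measure 130 mm over their backs; the gripper's body (78 mm by 193 mm) begins 47 mm behind the grasp point.
Start: joints at [-53.509, 20.546, 0.682, 0, -70.136, -16.507], TCP at [0.231, -0.634, 0.405] pointing down, gripper open.
Joint ranges: [-176.03, 176.03], [-82.01, 121.73], [-58.28, 71.71], [-173.87, 95.51], [-174.79, -0.11], [-173.66, 173.66]. Speed limits (degrees/s): [136.94, 136.94, 172.46, 180, 180, 180].

INTERFACE

Orientations are given as [roll, pitch, yaw] about the fixed x, y, z axes, in that order (R = Rz(yaw) Ry(pitch) Rx(roll)).
In Python, from plant import r gives the robot as it stands. The module is installed in compiled form; this text tells all that it offers.
- The arm moves only by the shell command python3 -m pendant 'ROWS' [FORCE]. ROWS is JSON, a list that holds one entry, the list of rows, each a list of 7 numbers: the shift along the tool's x, y, z in m, then the turn, a rotation vector about the tool's x, y, z in degrees, then the gripper command: -1 is shut, 1 is fully open, values between are in proportion. A call has 1 to 5 rows; each row is the pose to reach, as a shift and turn from the pose commanded when the call began, along the tool's axes at that moment; what a row does not reach only later rows make up. A row lasts 1/10 s, in which the tool goes at most 50 mm and 8.59 degrees, less where a joint would pass 70% of its speed; a pose out of reach is approached as far as the arm can. A call with a gripper value outside its range is refused whole. The fingers move at their own pace and stop on an object; FORCE is the grip in N (left out, the last holds). Time passes only in rows, so rows that repeat a pose let the fingers close. It gives the time, the measured TCP pose, the force, the opening and the grip force at its end, in the units of the state.
- r.get_state(): the state, without advancing time (a new reading comes with each control period).
- r.capture(name): name is "side" or "top"; returns the picture (384x512x3 uint8, red, green, blue); there is no depth.
- r.camera_params(name): a dict with "fx", "fy", "cx", "cy" (pixels), "R" (3x3) and "t" (3): a world point X has camera coordinates R X + t. Camera axes: x right, y down, z forward; pixel columns grow to the right and rows downward; lengths in m; the calibration is good to about 2 mm. A picture is of the moment at which its call begins. camera_params takes no time and is no camera call.
- r.close_job(): hands the job in; it is judged then, once.
The state is a dict: "time_s": time; "joints": joint angles; "qd": joint speeds; "joint_torque": joint torques, N m; "tcp_pos": TCP position; "eef_rot": TCP orientation; "contact_force": force on the tool from outside, world axes, zero at the start; "moment": the same for the moment, N m; "gripper_width": finger opening in m; "gripper_force": force on a finger pad.
Only numpy, scipy, OpenCV 4.12 (cv2) and the standard library are available. Lean on these libraries where they do the work, as an engineer would, in place of code of your own. Each camera call takes 0.05 s, during which the arm holds its last target. There are 200 camera calls.

## Working session

There is one attempt and no reset: what is moved stays moved. The work goes in short steps, Python scripts to look and compute and a shell command to move; the robot and the scene stay as the last step left them, time stands still between calls to the robot, and variables do not carry over. Pictures are saved under pics/ and viewed, at most 10 in all, crops included, and the job is handed in when it is done.

```bash
mkdir -p pics
python3 - <<'E'
from plant import r
import cv2,numpy as np
for n in("side","top"):
    im=r.capture(n); cv2.imwrite(f"pics/{n}0.png",im[:,:,::-1])
    p=r.camera_params(n); print(n,p['fx'],p['cx'],p['cy'],np.round(p['R'],3).tolist(),np.round(p['t'],3), np.round(-np.array(p['R']).T@p['t'],3))
s=r.get_state();print(s['time_s'],s['tcp_pos'],s['eef_rot'],s['contact_force'],s['gripper_width'])
E
```

```text
side 444.7648643778032 252.89068233325182 195.11258044620376 [[-0.951, -0.309, -0.012], [-0.22, 0.703, -0.676], [0.217, -0.641, -0.737]] [0.582 0.248 1.09 ] [0.371 0.704 0.977]
top 417.94810977997304 257.2913048379187 186.5068219618375 [[0.03, -0.999, 0.026], [-0.993, -0.032, -0.115], [0.116, -0.022, -0.993]] [-0.009  0.64   1.126] [0.505 0.037 1.192]
0.1 [ 0.23063342 -0.6341884   0.40380889] [ 1.79915154e+02 -4.93140693e-03 -1.60022319e+02] [-0.13157133  0.16791042 -0.14455883] 0.08760384642785289
```

View pics/side0.png

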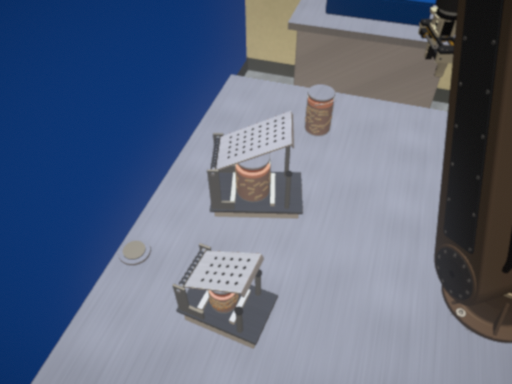

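View pics/top0.png

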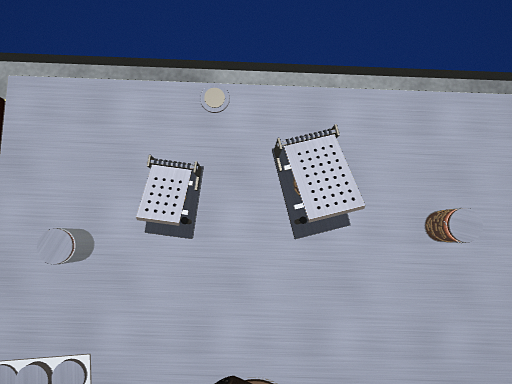

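The side view shows the big plate at about (218–294, 113–165), with its free edge on the right. In the top view it is at about (284–364, 133–221), with the free edge at the bottom. The small plate is at top (137–192, 165–224). Next I'll triangulate the big plate's corners.

```bash
cat > h.py <<'E'
from plant import r
import cv2,numpy as np
P={}
for n in("side","top"):
    p=r.camera_params(n);K=np.array([[p['fx'],0,p['cx']],[0,p['fy'],p['cy']],[0,0,1]])
    P[n]=K@np.c_[p['R'],np.array(p['t']).reshape(3,1)]
def tri(s,t):
    X=cv2.triangulatePoints(P['side'],P['top'],np.array(s,float).reshape(2,1),np.array(t,float).reshape(2,1))[:,0]
    X=X[:3]/X[3]
    e=[np.linalg.norm((lambda q:q[:2]/q[2])(P[n]@np.r_[X,1])-u) for n,u in(('side',s),('top',t))]
    return X,e
E
python3 - <<'E'
from h import *
for n,box in(("side",(200,100,310,180)),("top",(265,120,380,235))):
    im=cv2.imread(f"pics/{n}0.png");x0,y0,x1,y1=box
    hsv=cv2.cvtColor(im,cv2.COLOR_BGR2HSV)
    print(n,im[155,300] if n=='top' else im[130,285],im[100,400] if n=='top' else im[200,350])
    c=cv2.resize(im[y0:y1,x0:x1],None,fx=5,fy=5,interpolation=cv2.INTER_CUBIC)
    cv2.imwrite(f"pics/{n}c.png",c)
for s,t in(((293,146),(309,221)),((292,114),(364,208)),((218,165),(284,146)),((219,134),(338,135))):
    print(np.round(tri(s,t)[0],3),np.round(tri(s,t)[1],1))
E
```

```text
side [209 197 195] [180 164 160]
top [228 213 208] [174 155 150]
[ 0.54  -0.101  0.262] [0.1 0.2]
[ 0.573 -0.225  0.261] [0.2 0.2]
[ 0.72  -0.048  0.197] [0.7 0.8]
[ 0.763 -0.181  0.181] [1.6 2. ]
```

View pics/sidec.png

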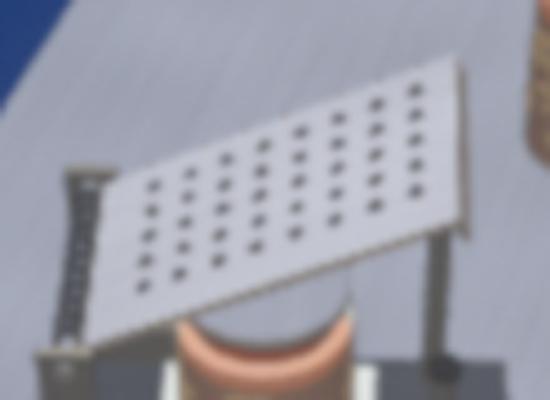

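View pics/topc.png

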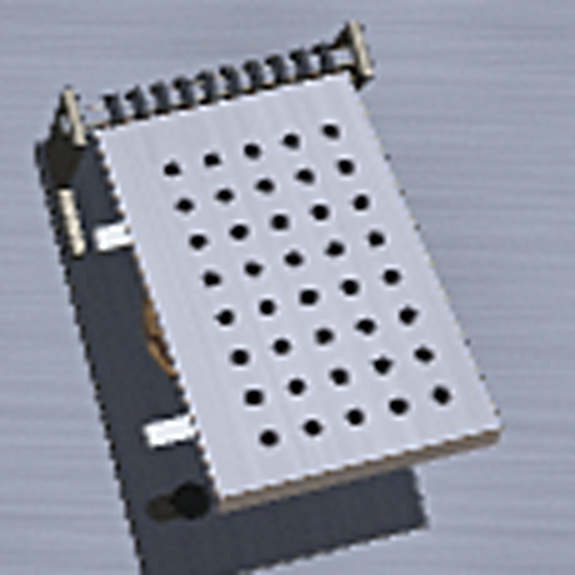

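The big plate's free edge is centred at about (0.556, -0.163, 0.261) with the hinge direction yawed about 15°, so the level top sits at z≈0.166. I'll shut the gripper and approach at tip height 0.29 to about (0.585, -0.154).

```bash
python3 -m pendant '[[[-0.02,0.013,-0.035,0,0,0,-1],[-0.055,0.037,-0.066,0,0,0,-1],[-0.09,0.06,-0.066,0,0,0,-1],[-0.125,0.083,-0.066,0,0,0,-1],[-0.16,0.106,-0.066,0,0,0,-1]]]' 20
python3 -m pendant '[[[-0.035,0.023,0,0,0,0,-1],[-0.07,0.046,0,0,0,0,-1],[-0.105,0.07,0,0,0,0,-1],[-0.14,0.093,0,0,0,0,-1],[-0.17,0.113,0,0,0,0,-1]]]'
python3 -m pendant '[[[-0.035,0.023,0,0,0,0,-1],[-0.07,0.046,0,0,0,0,-1],[-0.105,0.07,0,0,0,0,-1],[-0.14,0.093,0,0,0,0,-1],[-0.167,0.111,0,0,0,0,-1]]]'
python3 -m pendant '[[[0,0,0,0,0,0,-1],[0,0,0,0,0,0,-1]]]'
python3 -c "
from h import *
cv2.imwrite('pics/s1.png',r.capture('side')[:,:,::-1])
print(r.get_state()['tcp_pos'],r.get_state()['gripper_width'])"
```

```text
time_s: 0.6
tcp_pos: [0.3454, -0.4785, 0.4706]
eef_rot: [180.0, 0.0, -160.0]
contact_force: [1.2, -0.2, 0.3]
gripper_width: 0.0534
gripper_force: 0.0
time_s: 1.1
tcp_pos: [0.4668, -0.3139, 0.4705]
eef_rot: [180.0, -0.0, -160.0]
contact_force: [1.5, -0.6, 0.1]
gripper_width: 0.0132
gripper_force: 0.0
time_s: 1.6
tcp_pos: [0.586, -0.1523, 0.4702]
eef_rot: [180.0, -0.0, -160.0]
contact_force: [0.1, -0.1, 0.4]
gripper_width: 0.0004
gripper_force: 0.0
time_s: 1.8
tcp_pos: [0.5853, -0.1536, 0.4699]
eef_rot: [180.0, -0.1, -159.9]
contact_force: [0.4, -0.3, 0.2]
gripper_width: 0.0002
gripper_force: 0.0
[ 0.58484356 -0.15429311  0.47019226] 0.0004688516349119978
```

View pics/s1.png

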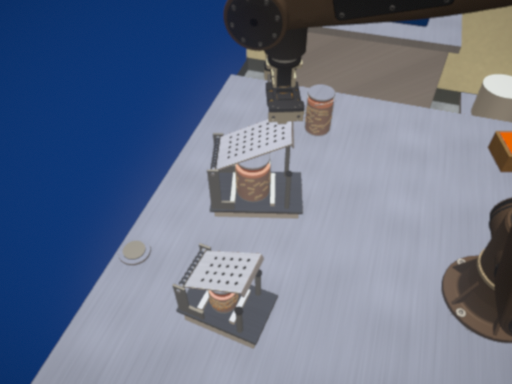

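The picture shows the gripper's lower end at about (285, 120), just over the plate's free end. I'll check that against the projected tip position.

```bash
python3 -c "
from h import *
im=r.capture('top');cv2.imwrite('pics/t1.png',im[:,:,::-1])
for X in([.585,-.154,.292],[.585,-.154,.358],[.585,-.154,.47],[.556,-.163,.261]):
  for n in P:
    q=P[n]@np.r_[X,1];print(X,n,np.round(q[:2]/q[2]))
print(r.tips_ahead)
a=cv2.imread('pics/s1.png')[60:180,190:330]
cv2.imwrite('pics/s1c.png',cv2.resize(a,None,fx=4,fy=4,interpolation=2))
"
```

```text
[0.585, -0.154, 0.292] side [281. 120.]
[0.585, -0.154, 0.292] top [336. 201.]
[0.585, -0.154, 0.358] side [282.  97.]
[0.585, -0.154, 0.358] top [343. 198.]
[0.585, -0.154, 0.47] side [284.  54.]
[0.585, -0.154, 0.47] top [357. 192.]
[0.556, -0.163, 0.261] side [293. 130.]
[0.556, -0.163, 0.261] top [337. 215.]
0.1781
```

View pics/s1c.png

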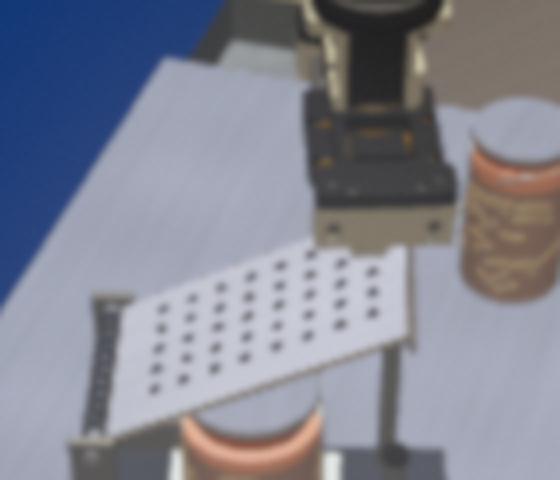

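The tip projects to (281, 120) in the side view, which matches the picture: it is over the plate. Now I'll lower it.

```bash
python3 -m pendant '[[[0,0,0.02,0,0,0,-1],[0,0,0.04,0,0,0,-1],[0,0,0.05,0,0,0,-1],[0,0,0.06,0,0,0,-1],[0,0,0.07,0,0,0,-1]]]'
python3 -m pendant '[[[0,0,0.01,0,0,0,-1],[0,0,0.02,0,0,0,-1],[0,0,0.03,0,0,0,-1],[0,0,0.035,0,0,0,-1],[0,0,0.04,0,0,0,-1]]]'
```

```text
time_s: 2.4
tcp_pos: [0.5848, -0.1551, 0.4012]
eef_rot: [-179.9, 0.0, -160.0]
contact_force: [-1.4, -0.6, 5.4]
gripper_width: 0.0004
gripper_force: 2.3
time_s: 2.9
tcp_pos: [0.5841, -0.1552, 0.3612]
eef_rot: [-180.0, -0.1, -160.0]
contact_force: [-5.9, -2.6, 7.7]
gripper_width: 0.0007
gripper_force: 4.1
```

```bash
python3 -m pendant '[[[0,0,0.003,0,0,0,-1],[0,0,0.006,0,0,0,-1],[0,0,0.009,0,0,0,-1],[0,0,0.011,0,0,0,-1],[0,0,0.011,0,0,0,-1]]]'
```

```text
time_s: 3.4
tcp_pos: [0.5836, -0.1551, 0.3565]
eef_rot: [-179.8, 0.1, -159.9]
contact_force: [-22.5, 6.4, 46.8]
gripper_width: 0.0005
gripper_force: 23.0
```

```bash
python3 -m pendant '[[[0,0,0.002,0,0,0,-1],[0,0,0.003,0,0,0,-1],[0,0,0.003,0,0,0,-1]]]'
python3 -m pendant '[[[0,0,0.001,0,0,0,-1],[0,0,0.002,0,0,0,-1],[0,0,0.002,0,0,0,-1]]]'
```

```text
time_s: 3.7
tcp_pos: [0.5834, -0.1551, 0.3558]
eef_rot: [-179.8, 0.1, -159.9]
contact_force: [-28.8, 9.4, 61.0]
gripper_width: 0.0005
gripper_force: 30.6
time_s: 4.0
tcp_pos: [0.5833, -0.1551, 0.3554]
eef_rot: [-179.7, 0.2, -159.9]
contact_force: [-32.0, 11.7, 70.5]
gripper_width: 0.0006
gripper_force: 35.6
```

The force is up to 70 N with the tip at z≈0.178. I'll back off a little and look.

```bash
python3 -m pendant '[[[0,0,-0.004,0,0,0,-1],[0,0,-0.009,0,0,0,-1],[0,0,-0.009,0,0,0,-1]]]'
python3 -c "
from h import *
a=r.capture('side')[90:230,190:330,::-1]; b=r.capture('top')[110:250,260:400,::-1]
cv2.imwrite('pics/c2.png',cv2.resize(np.hstack([a,b]),None,fx=2.8,fy=2.8,interpolation=2))
"
```

```text
time_s: 4.3
tcp_pos: [0.5841, -0.1552, 0.3574]
eef_rot: [-179.9, 0.1, -160.0]
contact_force: [-11.4, 2.9, 25.1]
gripper_width: 0.0005
gripper_force: 12.8
```

View pics/c2.png

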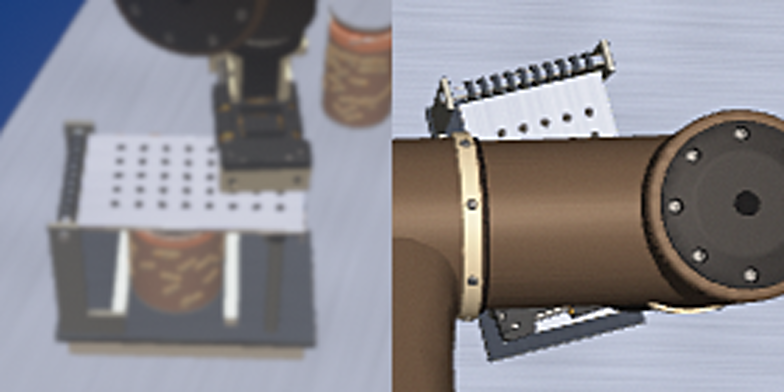

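The plate looks close to level, with its near free corner at about side pixel (298, 172). I'll work out the tilt from that pixel.

```bash
python3 -c "
from h import *
u=np.array([.966,.257,0]);v=np.array([-.257,.966,0]);e=np.array([.5565,-.163,.261])
# hinge on top face
for th in(.45,.12,.06,0):
  for zo in(0,.006,.012):
    h=e+u*.22*np.cos(.45);h[2]=e[2]+zo-.22*np.sin(.45)
    c=h-u*.22*np.cos(th)+v*.065;c[2]+=.22*np.sin(th)
    d=h+v*.065
    o=[]
    for X in(c,d):
      q=P['side']@np.r_[X,1];o+=[np.round(q[:2]/q[2],1)]
    print(th,zo,o)
"
```

```text
0.45 0 [array([292.7, 146.6]), array([214.5, 172.4])]
0.45 0.006 [array([292.8, 144.7]), array([214.3, 170.7])]
0.45 0.012 [array([293. , 142.8]), array([214.2, 169.1])]
0.12 0 [array([299.2, 167.5]), array([214.5, 172.4])]
0.12 0.006 [array([299.4, 165.8]), array([214.3, 170.7])]
0.12 0.012 [array([299.6, 164.1]), array([214.2, 169.1])]
0.06 0 [array([299.4, 171.2]), array([214.5, 172.4])]
0.06 0.006 [array([299.5, 169.5]), array([214.3, 170.7])]
0.06 0.012 [array([299.7, 167.8]), array([214.2, 169.1])]
0 0 [array([299.2, 174.9]), array([214.5, 172.4])]
0 0.006 [array([299.3, 173.2]), array([214.3, 170.7])]
0 0.012 [array([299.5, 171.6]), array([214.2, 169.1])]
```

The pixels fit a nearly level plate (tilt ≤0.06 now, and lower when pressed), and the sharp rise in force fits the firm stop. I'll raise the tool and check that the plate springs back and the lid is lower.

```bash
python3 -m pendant '[[[0,0,-0.02,0,0,0,-1],[0,0,-0.045,0,0,0,-1],[0,0,-0.07,0,0,0,-1],[0,0,-0.095,0,0,0,-1],[0,0,-0.12,0,0,0,-1]]]'
python3 -m pendant '[[[0,0,-0.01,0,0,0,-1],[0,0,-0.01,0,0,0,-1],[0,0,-0.01,0,0,0,-1]]]'
python3 -c "
from h import *
s=r.capture('side');a=s[100:215,200:310,::-1]; b=cv2.imread('pics/side0.png')[100:215,200:310]
cv2.imwrite('pics/c3.png',cv2.resize(np.hstack([b,a]),None,fx=3.6,fy=3.6,interpolation=2))
def m(i):
  h=cv2.cvtColor(np.ascontiguousarray(i),cv2.COLOR_BGR2HSV);return cv2.inRange(h,(3,90,120),(16,255,255))
for i in(b,a):
  k=m(i)[:,30:75];print([ (c+230,int(np.where(k[:,c])[0].min())+100,int(np.where(k[:,c])[0].max())+100) for c in range(8,44,4) if k[:,c].any()])
"
```

```text
time_s: 4.9
tcp_pos: [0.5849, -0.1545, 0.4749]
eef_rot: [180.0, 0.1, -160.0]
contact_force: [0.3, -0.4, 0.0]
gripper_width: 0.0007
gripper_force: 0.0
time_s: 5.2
tcp_pos: [0.5848, -0.1543, 0.4824]
eef_rot: [179.9, -0.0, -160.0]
contact_force: [-0.3, -1.2, -0.7]
gripper_width: 0.0003
gripper_force: 0.0
[(238, 170, 172), (242, 169, 175), (246, 170, 177), (250, 170, 178), (254, 170, 178), (258, 170, 177), (262, 169, 175), (266, 169, 173)]
[(238, 171, 172), (242, 174, 175), (246, 176, 177), (250, 177, 177), (254, 177, 177), (258, 176, 177), (262, 174, 175), (266, 171, 173)]
```

View pics/c3.png

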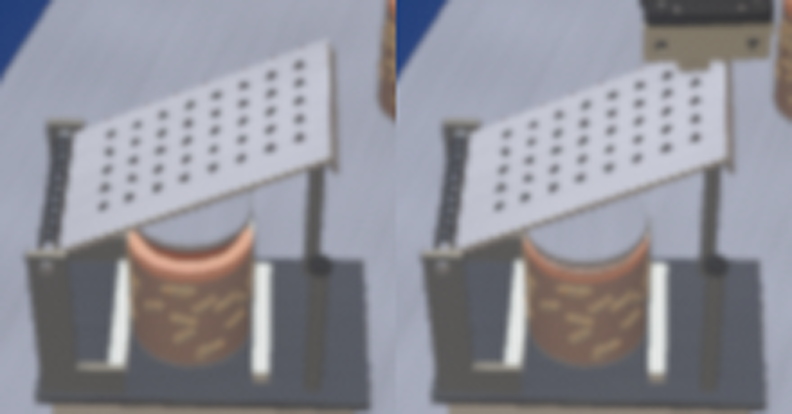

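Compared with the first picture, the orange band has shrunk from about 8 px to 1 px, so the lid is seated. The plate is back up and nothing is touching the robot.

```bash
python3 -m pendant '[[[0,0,-0.02,0,0,0,-1],[0,0,-0.02,0,0,0,-1],[0,0,-0.02,0,0,0,-1]]]'; python3 -c "
from plant import r
print(r.close_job())"
```

```text
time_s: 5.55
tcp_pos: [0.585, -0.1543, 0.5026]
eef_rot: [180.0, -0.0, -160.0]
contact_force: [-0.5, -1.3, -0.3]
gripper_width: 0.0005
gripper_force: 0.0
the job is handed in; nothing more can be done
None
```

I pushed the big press's plate down to its stop and let it spring back up; the before-and-after pictures show the lid seated. I left the small press alone and handed the job in at about 5.6 s; no verdict came back, and the wrist force peaked at about 78 N, under the 120 N limit.

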